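# Spread a circlip onto the laminator's idler stub

### The job

Someone has parked the small roll of brown paper tape on the stub axle of the laminating press's side frame: lift it off and lay it flat in the grey tape tray. Then take the circlip pliers, which have the new circlip on their tips, out of the green rack by the handles, squeeze them fully so that the circlip spreads, and slide the circlip down over the stub axle until it lies on the gear's hub, level with the groove, without ramming it. Finish while still holding the pliers upright and fully squeezed there, with the circlip spread around the stub at the groove (do not let it snap in or let go), and leave the other things on the bench alone.

Things in the scene. Friction and masses are not known exactly. Their poses are not given: they have to be found in the camera images.
- side_frame: drive side frame of a laminating press lying flat, fixed: grey plate 250 x 156 x 12 (x -60 to 190, y -78 to 78) with two meshed steel gears of 84 diameter and a pinion, faces at height 28. Origin: on the bare stub axle's axis, at bench height; z up. The second gear is 80 along +x; its shaft (24 diameter, top at height 36) has its circlip already
- stub_top (a point): centre of the top of the upright aluminium stub axle, at height 52. The stub is 30 in diameter and tapers to 23.6 over its top 6; around its foot the gear's dark hub (50 diameter) has its face at height 30
- stub_groove (a point): on the stub's axis, at mid height of its circlip groove: the groove runs round the stub from the hub's face (height 30) to 2.8 above it; this point is at height 31.4
- tape_roll: small roll of brown paper tape, 56 outside diameter, 40 core, 24 high, about 35 g, lying flat on the hub with the stub through its core, not quite centred. Origin: centre of its underside (height 30 at the start); z along its axis
- tape_tray: grey open tray for tape, 160 (x) x 150 (y) x 24 high outside, walls and floor 4 thick, empty, fixed. Origin: centre of its underside; the floor lies 4 above it
- pliers_rack: green sheet-steel tool rack, fixed: level plate, top at height 100, x -32 to 78, y -62 to 62, with an opening (x -14 to 42, y -24 to 24) through which the pliers hang; four hex keys along x = 62 stand up to 32 above the plate. Origin: middle axis of the pliers' place, at bench height
- circlip_pliers: external circlip pliers, red handles, about 200 g, hanging upright in the rack by two red guards; lift straight up. Origin: the pivot, height 73 in the rack; z up to the handles, x the thin direction, y across the two handles. The guards (27 to 32 above the pivot) reach 29.5 either way along y, resting on the rack's plate; tips and circlip hang below
- handle_grip (a point): between the two red grips, 70 above the pivot. Each grip is 12 (y) x 14 (x), from 37 to 99 above the pivot; the pair measures about 50 over its outer faces here (56 at its top) relaxed, 38 fully squeezed, then with parallel faces. A spring resists with about 7 N on each grip at first and 12 N at the stop: grip with 30 N or more
- circlip_centre (a point): centre of the circlip, carried level on the pliers' tips: 2.2 thick, outer radius up to 21, lugs up to 23; inner diameter about 27 relaxed (does not pass the stub), 32.6 fully spread. The point is at mid thickness, 57 below the pivot and off to the pliers' +x side: by 15 relaxed, 13 spread
- left_handle (a joint): squeeze of the pliers: 0 relaxed, 0.087 rad fully squeezed against the stop (circlip fully spread; a hard grip can press it to about 0.1). Both handles move together
- tape_dispenser: black desk tape dispenser with a clear roll, 150 x 52 x 79 high; origin under its centre
- glue_gun: black glue gun with orange trigger, lying on its side, 26 high, about 220 long with its glue stick; origin under its barrel
- utility_knife: yellow utility knife, about 190 x 30 x 20 high; origin under its centre
- corner_sample: L-shaped frame corner sample, dark wood with a gold edge, legs 114 long, 32 wide, 22 high; origin under its corner
- steel_rule: steel rule, 300 x 30 x 3, flat on the bench; origin under its centre
- pencil: yellow pencil, about 185 long, 8 thick; origin under its middle
- masking_tape: large cream roll of masking tape lying flat, 104 outside diameter, 25 high; origin under its centre
There are look-alikes about, which are no part of the job. There is more than one size of the tape_roll; the job needs the smallest.

How it is judged:
By the outcome, as a careful person would: the job done as asked, in the order asked, and still so for the second after the job is handed in, while the arm keeps its last pose, push and grip.
It also fails if it takes over 54 s, if anything falls off the work surface, if the arm or the gripper's body presses on something with over 40 N, if the wrist force passes 120 N, or if a joint passes its speed limit or range.

### The arm

A 6-joint arm with a two-finger parallel gripper is mounted at the origin on the work surface. World frame = base frame: x ahead of the robot, y to its left, z up, the work surface at z = 0. Lengths are in m, angles in rad, forces in N, time in s.
With the tool pointing down it reaches from about 0.425 to 0.95 m from the base axis. Payload 3.5 kg.
Tool frame: the origin (TCP) lies midway between the tips of the shut fingers; the grasp point (between the pads) lies 19 mm behind it; z points along the fingers, y is the line along which they close (so a half turn about z gives the same grasp; the last joint's range is limited). The gripper opens to 85 mm and grips with 20 to 120 N. Pads are 22 mm wide; open, the fingers measure 114 mm over their backs; the gripper's body (76 mm by 85 mm) begins 54 mm behind the grasp point. The pads swing forward as they close: fully open they stand 13 mm farther back than shut.
Start: joints at [-0.15, 0.286, 1.577, -0, 1.279, -0.15], TCP at [0.675, 0, 0.231] pointing down, gripper open.
Joint ranges: [-2.77, 2.77], [-0.9, 2.22], [0.21, 2.48], [-1.53, 4.67], [0.24, 2.81], [-2.84, 2.84]. Speed limits (rad/s): [2.79, 2.79, 3.14, 3.14, 3.14, 3.14].

### API

Orientations are given as a unit quaternion [x, y, z, w].
In Python, from plant import ctrl gives the robot as it stands.
- The arm moves only by the tool send_rows, never from a script. Its argument "series" is a list that holds one entry, the list of rows, each a list of 7 numbers: the shift along the tool's x, y, z in cm, then the turn, a rotation vector about the tool's x, y, z in rad, then the opening, from -1 (shut) to 1 (fully open). In form: [[[x, y, z, rx, ry, rz, jaw], ...]]. A call has 1 to 10 rows; each row shifts and turns the commanded pose from where the row before left it, along the tool's axes as they then stand; what a row does not reach is not made up. A row lasts 1/8 s, in which the tool goes at most 62.5 mm and 10.7 degrees, less where a joint would pass 70% of its speed; a pose out of reach is approached as far as the arm can. A call is refused whole if a number of a shift passes 6.25 or a number of a turn 0.188, either way. A call with a gripper value outside its range is refused whole. The fingers move at their own pace and stop on an object; "force" is the grip in N (left out, the last holds). Time passes only in rows, so rows that do not move let the fingers close. It gives the time, the measured TCP pose, the force, the opening and the grip force at its end, in the units of the state.
- ctrl.get_state(): the state, without advancing time (a new reading comes with each control period).
- ctrl.read_camera(name): name is "scene" or "side" or "wrist"; returns a dict with "img" (420x560x3 uint8, red, green, blue), "fx", "fy", "cx", "cy" (pixels), "R" (3x3) and "t" (3): a world point X has camera coordinates R X + t; the wrist camera has in their place "hand_eye" (4x4, takes a point from camera to tool coordinates, whose origin is the TCP and whose axes are the flange's). Camera axes: x right, y down, z forward; pixel columns grow to the right and rows downward; lengths in m; the calibration is good to about 2 mm. The wrist camera is an equidistant fisheye: a pixel r from the principal point sees the ray r / f radians off the axis. A picture is of the moment at which its call begins: read the wrist's pose just before it. There is no depth.
- ctrl.sign_off(): hands the job in; it is judged then, once.
The state is a dict: "time": time; "qpos": joint angles; "dq": joint speeds; "joint_efforts": joint torques, N m; "eef_pos": TCP position; "tcp_rot": TCP orientation; "contact_force": force on the tool from outside, world axes, zero at the start; "wrist_torque": the same for the moment, N m; "opening": opening from 0.0 (shut) to 1.0 (fully open); "finger_force": force on a finger pad.
Only numpy, scipy, OpenCV 4.12 (cv2) and the standard library are available. Lean on these libraries where they do the work, as an engineer would, in place of code of your own. Each camera call takes 0.05 s, during which the arm holds its last target. There are 200 camera calls.

## Working session

There is one attempt and no reset: what is moved stays moved. The work goes in short steps, Python scripts to look and compute and a tool call to move; the robot and the scene stay as the last step left them, time stands still between calls to the robot, and variables do not carry over. Pictures are saved under pics/ and viewed, at most 13 in all, crops included, and the job is handed in when it is done.

Besides the shell and the picture viewer there is one more tool, called after "Emit:" as name(argument=value, ...), one argument or row to a line, values as JSON. send_rows: Moves the arm, as the interface text tells. Its arguments: {"type":"object","properties":{"series":{"type":"array"},"force":{"type":"number"}},"required":["series"]}

```bash
mkdir -p pics; ls; cat > h.py <<'E'
import numpy as np,cv2
from plant import ctrl
from scipy.spatial.transform import Rotation as Ro
def shot(n,fn=None):
    s=ctrl.get_state(); c=ctrl.read_camera(n)
    if fn: cv2.imwrite('pics/'+fn,c['img'][:,:,::-1])
    c['s']=s; return c
def ray(c,u,v):
    x=(u-c['cx'])/c['fx'];y=(v-c['cy'])/c['fy']
    if 'hand_eye' in c:
        r=np.hypot(x,y); d=np.array([x*np.sin(r)/r,y*np.sin(r)/r,np.cos(r)]) if r>1e-9 else np.array([0,0,1.])
        H=np.array(c['hand_eye']);q=Ro.from_quat(c['s']['tcp_rot']).as_matrix()
        return np.array(c['s']['eef_pos'])+q@H[:3,3], q@H[:3,:3]@d
    R=np.array(c['R']);t=np.array(c['t']); return -R.T@t, R.T@np.array([x,y,1.])
def onz(c,u,v,z):
    o,d=ray(c,u,v); return o+d*(z-o[2])/d[2]
E
python3 - <<'E'
from h import *
import pickle
d={n:shot(n) for n in('scene','side','wrist')}
pickle.dump(d,open('d0.pkl','wb'))
im=[d[n]['img'] for n in d]
cv2.imwrite('pics/scene0.png',im[0][:,:,::-1]);cv2.imwrite('pics/side0.png',im[1][:,:,::-1]);cv2.imwrite('pics/wrist0.png',im[2][:,:,::-1])
s=ctrl.get_state();print(s)
for n in d:print(n,{k:v for k,v in d[n].items() if k not in('img','s')})
E
```

```text
pics
{'time': 0.15, 'qpos': array([-1.50006936e-01,  2.87001657e-01,  1.57784514e+00,  2.13717954e-05,
        1.27858388e+00, -1.50007698e-01]), 'dq': array([ 0.00041444, -0.00189238, -0.00470599, -0.00085422, -0.00079651,
        0.00127125]), 'joint_efforts': array([ 7.91554030e-04, -4.06602967e+01, -2.93140125e+01, -8.94972595e-05,
        3.96185191e-03, -2.97825103e-06]), 'eef_pos': array([6.74492233e-01, 1.06816237e-04, 2.30236201e-01]), 'tcp_rot': array([ 7.07108396e-01,  7.07104569e-01, -5.37193919e-04, -7.45730396e-04]), 'contact_force': array([-0.06226812,  0.05674703, -1.76478067]), 'wrist_torque': array([0.02889881, 0.02795012, 0.07692154]), 'finger_force': 0.0, 'opening': 1.0038160346521505}
scene {'fx': 417.1808410892941, 'fy': 417.1808410892941, 'cx': 274.7799901566438, 'cy': 205.96752947413512, 'R': array([[ 0.22046451,  0.9753433 , -0.01004218],
       [ 0.55545654, -0.13400393, -0.82067715],
       [-0.80178765,  0.17535219, -0.57130393]]), 't': array([-0.10156948, -0.2081268 ,  1.64470237])}
side {'fx': 400.065242156523, 'fy': 400.065242156523, 'cx': 273.20750987280564, 'cy': 205.4495356049636, 'R': array([[-0.86033643, -0.50955104, -0.01337767],
       [-0.32583001,  0.56994191, -0.75432157],
       [ 0.39198984, -0.64461148, -0.6563688 ]]), 't': array([0.41463397, 0.27596726, 0.99331409])}
wrist {'fx': 325.19226210127806, 'fy': 325.19226210127806, 'cx': 279.51548387010484, 'cy': 211.21414428580115, 'hand_eye': array([[-5.62547130e-04, -9.59086298e-01, -2.83113329e-01,
         7.18293311e-02],
       [ 9.99999823e-01, -4.84403896e-04, -3.46016529e-04,
         7.12641648e-04],
       [ 1.94718512e-04, -2.83113473e-01,  9.59086400e-01,
        -1.43094329e-01],
       [ 0.00000000e+00,  0.00000000e+00,  0.00000000e+00,
         1.00000000e+00]])}
```

View pics/scene0.png

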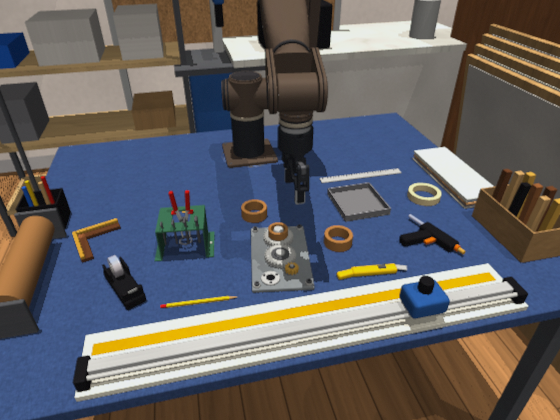

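View pics/side0.png

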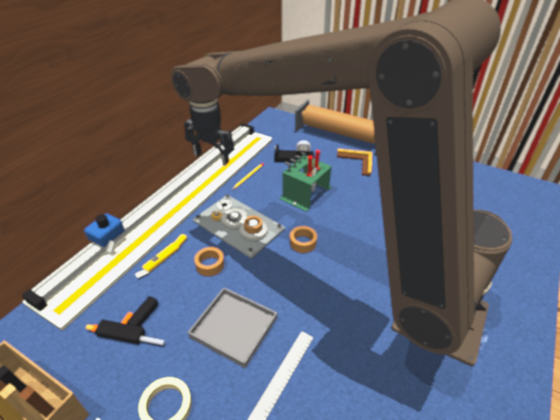

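View pics/wrist0.png

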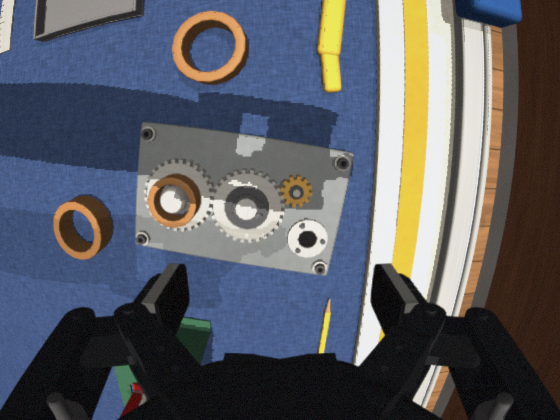

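The scene view shows three brown rolls: one on the stub (scene 278,233; wrist 172,200) and two larger ones on the bench (scene 254,211 and 339,238; wrist 82,227 and 209,47). There is also the cream roll at scene 424,194. The tray is at scene (358,201), the rack at (183,230) with its handles at (180,200). By the description, the roll I want is the one on the stub.

```bash
python3 - <<'E'
from h import *
import pickle
d=pickle.load(open('d0.pkl','rb'))
c=d['wrist'];im=c['img']
hsv=cv2.cvtColor(im,cv2.COLOR_RGB2HSV)
m=cv2.inRange(hsv,(5,110,60),(18,255,255))
n,l,st,ce=cv2.connectedComponentsWithStats(m)
for i in range(1,n):
    if st[i,4]>150: print('brown',st[i],ce[i].round(1))
for z in(.03,.052): print(onz(c,172,200,z).round(4))
# scene & side tray/rack masks
for n_,hs in(('scene',None),('side',None)):
    c2=d[n_];h2=cv2.cvtColor(c2['img'],cv2.COLOR_RGB2HSV)
    g=cv2.inRange(h2,(50,60,20),(85,255,255));n,l,st,ce=cv2.connectedComponentsWithStats(g)
    for i in range(1,n):
        if st[i,4]>60: print(n_,'green',st[i],ce[i].round(1))
    r=cv2.inRange(h2,(0,180,100),(4,255,255))|cv2.inRange(h2,(175,180,100),(180,255,255));n,l,st,ce=cv2.connectedComponentsWithStats(r)
    for i in range(1,n):
        if st[i,4]>15: print(n_,'red',st[i],ce[i].round(1))
s=d['scene']['img'];
a=cv2.resize(im[140:270,30:270],None,fx=2.5,fy=2.5,interpolation=cv2.INTER_CUBIC)
b=cv2.resize(s[180:270,140:260],(600,400),interpolation=cv2.INTER_CUBIC)[:,:,:]
a=cv2.resize(a,(400,217));b2=cv2.resize(s[180:270,140:260],(400,300),interpolation=cv2.INTER_CUBIC)
b3=cv2.resize(d['side']['img'][130:230,250:370],(400,300),interpolation=cv2.INTER_CUBIC)
t=cv2.resize(s[175:225,315:400],(400,235),interpolation=cv2.INTER_CUBIC)
cv2.imwrite('pics/crop1.png',np.vstack([np.hstack([np.vstack([a,np.zeros((18,400,3),'u1')]),t]),np.hstack([b2,b3])])[:,:,::-1])
E
```

```text
brown [ 172   11   76   73 2485] [209.2  47. ]
brown [ 459   25   44  292 2896] [488.5 167.7]
brown [ 148  174   52   53 1355] [173.6 200.5]
brown [281 175  31  32 405] [295.9 189.6]
brown [  54  196   57   63 1934] [ 81.3 226.5]
brown [426 366  24  46 356] [437.6 387.9]
[ 0.5529 -0.0161  0.03  ]
[ 0.5608 -0.0104  0.052 ]
scene green [ 155  205   59   56 1240] [183.  228.7]
scene red [ 41 176  12  27  69] [ 46.3 188.7]
scene red [169 191   8  24  75] [172.4 202.3]
scene red [185 191   4  19  61] [186.9 199.5]
side green [ 281  155   50   56 1404] [302.8 182.5]
side red [354   0   5  27  65] [356.5  13.2]
side red [421   0   6  12  51] [423.5   5.5]
side red [499   0   8  18  76] [502.1   7.5]
side red [474  59  14  42 116] [480.3  77.3]
side red [520  86  40  87 279] [540.3 130.3]
side red [346  90   5  23  68] [347.9 100.9]
side red [315 151   4  16  27] [316.6 158.3]
side red [309 155   3  17  40] [309.7 162.9]
```

View pics/crop1.png

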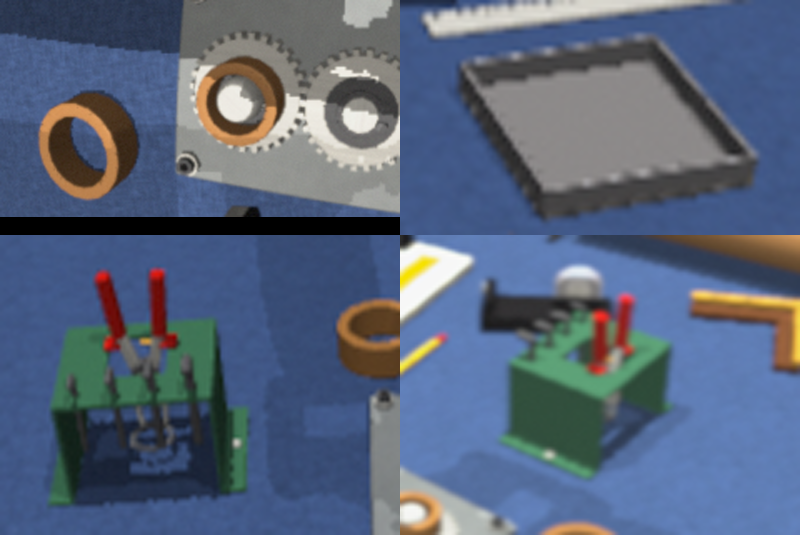

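The close crop confirms the choice. The small roll sits on the stub, and its larger look-alike is to the left on the bench. The rack has the hex keys on its +x side (towards the camera), the handles spread along about world y, the circlip below the plate, and the tray is empty.

```bash
python3 - <<'E'
from h import *
import pickle
d=pickle.load(open('d0.pkl','rb'))
c=d['scene']
P=[onz(c,*p,.024)[:2].round(3) for p in((327.8,188.8),(369.2,183.1),(391,208.6),(345.8,215.8))];print('tray',P,np.mean(P,0))
P=[onz(c,*p,.172)[:2].round(3) for p in((170.9,191.1),(187.1,190.5))];print('handles',P,np.mean(P,0))
P=[onz(c,140+.3*u,180+.3*(v-235),.1)[:2].round(3) for u,v in((70,326),(215,320),(216,405),(52,407))];print('plate',P,np.mean(P,0))
c=d['wrist']
print('roll',onz(c,173.6,200.5,.054),'bigs',onz(c,81.3,226.5,.03),onz(c,209,47,.03))
for p in((149,133),(141,239),(321,267),(343,162)): print('screw',onz(c,*p,.014)[:2].round(4))
print('g2',onz(c,246,208,.036))
E
```

```text
tray [array([0.357, 0.204]), array([0.356, 0.35 ]), array([0.511, 0.356]), array([0.513, 0.207])] [0.43425 0.27925]
handles [array([ 0.489, -0.287]), array([ 0.496, -0.245])] [ 0.4925 -0.266 ]
plate [array([ 0.451, -0.324]), array([ 0.471, -0.204]), array([ 0.588, -0.213]), array([ 0.56 , -0.338])] [ 0.5175  -0.26975]
roll [ 0.56323304 -0.01046086  0.054     ] bigs [ 0.42004275 -0.04976619  0.03      ] [0.60046026 0.15086578 0.03      ]
screw [0.5237 0.0603]
screw [ 0.4992 -0.0707]
screw [ 0.7256 -0.1056]
screw [0.7459 0.0237]
g2 [ 0.63831531 -0.02387966  0.036     ]
```

Emit:
send_rows(
  series=[
    [[-0.5, -4.75, 0, 0, 0, 0, 1], [-0.5, -4.75, 0, 0, 0, 0, 1], [0, 0, 0, 0, 0, 0.18, 1], [0, 0, 0, 0, 0, 0.18, 1], [0, 0, 0, 0, 0, 0.18, 1], [0, 0, 0, 0, 0, 0.18, 1], [0, 0, 0, 0, 0, 0.18, 1], [0, 0, 0, 0, 0, 0.18, 1], [0, 0, 0, 0, 0, 0.18, 1], [0, 0, 0, 0, 0, 0.18, 1]],
  ],
)

```text
time: 1.4
eef_pos: [0.5797, -0.0099, 0.2309]
tcp_rot: [0.998, 0.062, -0.0, -0.0]
contact_force: [-0.2, -0.5, 0.6]
opening: 0.997
finger_force: 0.0
```

Emit:
send_rows(
  series=[
    [[0, 0, 0, 0, 0, 0.13, 1], [0, 0, 0, 0, 0, 0, 1], [0, 0, 0, 0, 0, 0, 1]],
  ],
)

```text
time: 1.78
eef_pos: [0.5799, -0.0099, 0.2311]
tcp_rot: [1.0, 0.001, -0.0, -0.0]
contact_force: [0.0, 0.4, -0.1]
opening: 1.0
finger_force: 0.0
```

```bash
python3 - <<'E'
from h import *
c=shot('wrist','w1.png');print(c['s']['eef_pos'],c['s']['tcp_rot'],c['s']['qpos'],c['s']['time'])
hsv=cv2.cvtColor(c['img'],cv2.COLOR_RGB2HSV)
m=cv2.inRange(hsv,(5,110,60),(18,255,255))
n,l,st,ce=cv2.connectedComponentsWithStats(m)
for i in range(1,n):
    if st[i,4]>300: print('brown',st[i],ce[i].round(1),onz(c,*ce[i],.054))
E
```

```text
[ 0.57986351 -0.00994997  0.23109853] [ 9.99999066e-01  1.35340013e-03 -1.90335380e-04 -2.13885640e-05] [-1.92014605e-01  7.89651704e-02  1.81532988e+00 -3.28729696e-05
  1.24767940e+00  1.37608536e+00] 1.775
brown [ 107  135   69   70 2541] [140.3 168.7] [0.60452611 0.13712709 0.054     ]
brown [ 256  180   53   54 1337] [282.3 207.6] [ 0.56185357 -0.01299112  0.054     ]
brown [ 284  280   62   62 2342] [313.4 310.8] [ 0.43620773 -0.05016461  0.054     ]
```

View pics/w1.png

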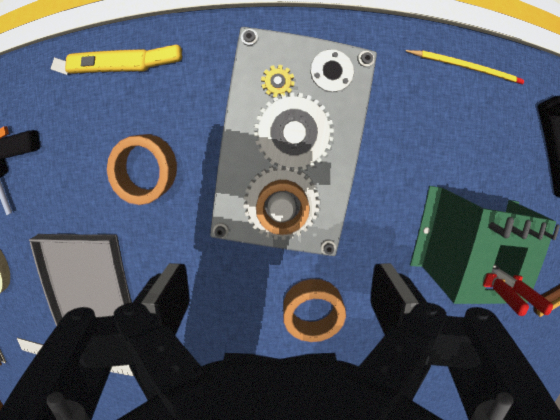

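The view shows the stub's roll at (282,207), with free bench on both sides of it along ±y. I'll descend now, with the fingers closing along y.

Emit:
send_rows(
  series=[
    [[-0.9, 0.1, 5, 0, 0, 0, 1], [-0.9, 0.1, 5, 0, 0, 0, 1], [0, 0, 5, 0, 0, 0, 1], [0, 0, 3, 0, 0, 0, 1], [0, 0, 1.0, 0, 0, 0, 1], [0, 0, 0.9, 0, 0, 0, 1], [0, 0, 0, 0, 0, 0, -1], [0, 0, 0, 0, 0, 0, -1], [0, 0, 0, 0, 0, 0, -1], [0, 0, 0, 0, 0, 0, -1]],
  ],
  force=25,
)

```text
time: 3.08
eef_pos: [0.5633, -0.0122, 0.034]
tcp_rot: [1.0, 0.0, 0.002, 0.0]
contact_force: [-0.7, 0.4, 4.9]
opening: 0.653
finger_force: 27.0
```

Emit:
send_rows(
  series=[
    [[0, 0, 0, 0, 0, 0, -1], [0, 0, 0, 0, 0, 0, -1], [0, 0, 0, 0, 0, 0, -1]],
  ],
)

```text
time: 3.45
eef_pos: [0.5633, -0.0122, 0.034]
tcp_rot: [1.0, 0.0, 0.001, 0.0]
contact_force: [-0.9, -0.2, 6.8]
opening: 0.653
finger_force: 27.0
```

Emit:
send_rows(
  series=[
    [[0, 0, -1, 0, 0, 0, -1], [0, 0, -2, 0, 0, 0, -1], [0, 0, -3, 0, 0, 0, -1], [0, 0, -4, 0, 0, 0, -1], [-1, -3, -2, 0, 0, 0, -1], [-2.2, -5, 0, 0, 0, 0, -1], [-2.2, -5, 0, 0, 0, 0, -1], [-2.2, -5, 0, 0, 0, 0, -1], [-2.2, -5, 0, 0, 0, 0, -1], [-2.2, -4, 0, 0, 0, 0, -1]],
  ],
)

```text
time: 4.7
eef_pos: [0.4409, 0.2597, 0.1537]
tcp_rot: [1.0, 0.001, 0.001, -0.0]
contact_force: [0.0, -0.0, -0.6]
opening: 0.654
finger_force: 26.7
```

Emit:
send_rows(
  series=[
    [[-0.9, -2.1, 0, 0, 0, 0, -1], [0, 0, 0, 0, 0, 0, -1], [0, 0, 0, 0, 0, 0, -1]],
  ],
)

```text
time: 5.08
eef_pos: [0.4331, 0.2785, 0.1529]
tcp_rot: [1.0, 0.0, 0.0, 0.0]
contact_force: [1.2, 1.2, 0.0]
opening: 0.653
finger_force: 26.7
```

```bash
python3 - <<'E'
from h import *
c=shot('wrist');e=shot('scene');print(c['s']['eef_pos'],c['s']['tcp_rot'])
a=cv2.resize(e['img'][120:300,120:420],(560,336));
cv2.imwrite('pics/w2.png',cv2.resize(np.vstack([c['img'],a]),None,fx=.79,fy=.79)[:,:,::-1])
E
```

```text
[0.43308255 0.27851898 0.15294898] [9.99999823e-01 3.84796115e-04 4.49520818e-04 5.39300722e-05]
```

View pics/w2.png

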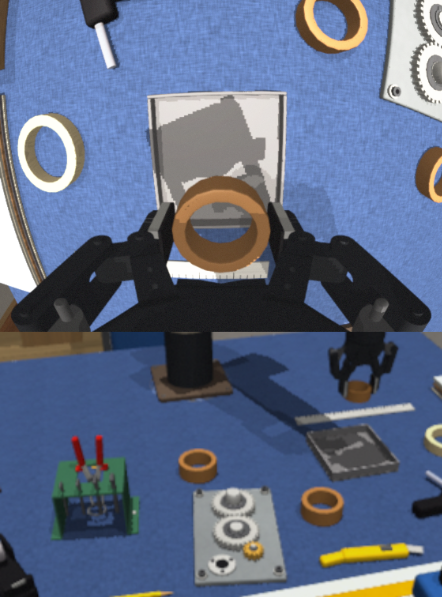

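The roll is held level above the tray. In the wrist picture the tray's rim spans about (150..285, 95..228).

```bash
python3 - <<'E'
from h import *
c=shot('wrist')
for p in((150,96),(285,92),(150,228),(285,228)): print(onz(c,p[0]/.79,p[1]/.79,.024)[:2].round(3))
E
```

```text
[0.505 0.354]
[0.509 0.21 ]
[0.347 0.366]
[0.347 0.199]
```

Emit:
send_rows(
  series=[
    [[0, -0.2, 5, 0, 0, 0, -1], [0, 0, 5, 0, 0, 0, -1], [0, 0, 2.5, 0, 0, 0, -1], [0, 0, 1, 0, 0, 0, -1], [0, 0, 0.6, 0, 0, 0, -1], [0, 0, 0, 0, 0, 0, -1], [0, 0, 0, 0, 0, 0, -1]],
  ],
)

```text
time: 6.1
eef_pos: [0.4337, 0.2813, 0.0125]
tcp_rot: [1.0, 0.0, 0.001, -0.0]
contact_force: [0.8, 0.7, -1.1]
opening: 0.649
finger_force: 26.8
```

Emit:
send_rows(
  series=[
    [[0, 0, 0.2, 0, 0, 0, -1], [0, 0, 0.15, 0, 0, 0, -1], [0, 0, 0, 0, 0, 0, 0.5], [0, 0, 0, 0, 0, 0, 0.5], [0, 0, 0, 0, 0, 0, 0.6], [0, 0, -1, 0, 0, 0, 0.6], [0, 0, -3, 0, 0, 0, 0.7], [0, 0, -5, 0, 0, 0, 1], [0, 0, -6, 0, 0, 0, 1], [0, 0, -6, 0, 0, 0, 1]],
  ],
)

```text
time: 7.35
eef_pos: [0.4324, 0.2808, 0.2204]
tcp_rot: [1.0, 0.0, 0.0, -0.0]
contact_force: [0.5, -0.3, -0.1]
opening: 0.994
finger_force: 0.0
```

Emit:
send_rows(
  series=[
    [[0.95, 4.88, -1, 0, 0, 0, 1], [0.95, 4.88, -1, 0, 0, 0, 1], [0.95, 4.88, -1, 0, 0, 0, 1], [0.95, 4.88, -1, 0, 0, 0, 1], [0.95, 4.88, -1, 0, 0, 0, 1], [0.95, 4.88, -1, 0, 0, 0, 1], [0, 0, 0, 0, 0, 0, 1], [0, 0, 0, 0, 0, 0, 1], [0, 0, 0, 0, 0, 0, 1]],
  ],
)

```text
time: 8.48
eef_pos: [0.4895, -0.0107, 0.2775]
tcp_rot: [1.0, 0.001, -0.0, -0.0]
contact_force: [-0.5, -0.8, -0.1]
opening: 0.997
finger_force: 0.0
```

```bash
python3 - <<'E'
from h import *
import pickle
c=shot('wrist');e=shot('scene');f=shot('side');pickle.dump((c,e,f),open('d3.pkl','wb'));print(c['s']['eef_pos'],c['s']['time'])
def px(c,X):
    H=np.array(c['hand_eye']);q=Ro.from_quat(c['s']['tcp_rot']).as_matrix()
    p=H[:3,:3].T@(q.T@(X-c['s']['eef_pos'])-H[:3,3]);r=np.hypot(p[0],p[1]);th=np.arctan2(r,p[2]);return c['cx']+c['fx']*th*p[0]/r,c['cy']+c['fx']*th*p[1]/r
u,v=px(c,np.array([.562,-.012,.052]));print(u,v)
u,v=int(u),int(v);u0,v0=u-50,v-37;print(u0,v0)
a=cv2.resize(c['img'][v0:v0+75,u0:u0+100],(800,600),interpolation=cv2.INTER_CUBIC)
b=cv2.resize(e['img'][215:265,240:320],(400,250),interpolation=cv2.INTER_CUBIC)
cv2.imwrite('pics/w3.png',np.vstack([cv2.resize(a,(400,300)),b])[:,:,::-1])
E
```

```text
[ 0.48953326 -0.01066729  0.27754303] 8.475
280.7462432561204 117.9546414442598
230 80
```

View pics/w3.png

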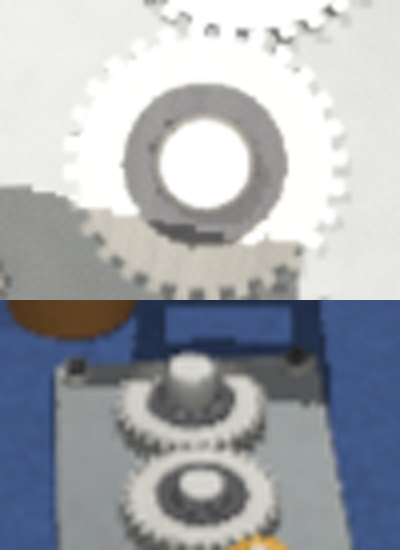

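The hub's dark disc is centred at about (281.5,121) in the wrist picture. The stub's bright disc is at about (281.2,121), seen nearly straight down. The tape roll is gone from the stub.

```bash
python3 - <<'E'
from h import *
import pickle
c,e,f=pickle.load(open('d3.pkl','rb'))
g=cv2.cvtColor(c['img'],cv2.COLOR_RGB2GRAY)
print('grey row',g[121,255:308])
# bright disc: component containing (281,121)
for th in(200,225):
    m=(g>th).astype('u1');n,l,st,ce=cv2.connectedComponentsWithStats(m,connectivity=4);i=l[121,281];print('stub',th,st[i],ce[i],onz(c,*ce[i],.048))
    # hub: hull of non-bright ring: rays from centre
    pts=[]
    for a in np.arange(-200,20,5)*np.pi/180:
        for r in np.arange(14,32,.25):
            u,v=281.3+r*np.cos(a),121+r*np.sin(a)
            if g[int(round(v)),int(round(u))]>th: pts.append((u,v));break
    el=cv2.fitEllipse(np.array(pts,np.float32));print('hub',el,onz(c,*el[0],.03))
print('radius',np.linalg.norm(onz(c,281+11.5,121,.046)-onz(c,281,121,.046)))
E
```

```text
grey row [255 255 255 255 250 190 152 151 150 152 156 156 149 150 178 240 254 255
 255 255 255 255 255 255 255 255 255 255 255 255 255 255 255 255 255 255
 252 191 146 129 134 144 149 151 151 154 173 250 255 255 255 255 255]
stub 200 [270 110  22  22 393] [280.73536896 120.4351145 ] [ 0.55915583 -0.01200947  0.048     ]
hub ((280.70989990234375, 120.93352508544922), (41.35527801513672, 41.77069854736328), 25.236125946044922) [ 0.5584106  -0.01204979  0.03      ]
stub 225 [270 110  22  22 372] [280.75268817 120.5       ] [ 0.55908153 -0.01202923  0.048     ]
hub ((280.7566223144531, 120.64363098144531), (41.363224029541016, 41.723388671875), 76.85923767089844) [ 0.55875897 -0.01210441  0.03      ]
radius 0.013086036893824702
```

Emit:
send_rows(
  series=[
    [[0.4, 4.2, -0.8, 0, 0, 0, 1], [0.4, 4.2, -0.8, 0, 0, 0, 1], [0.4, 4.2, -0.8, 0, 0, 0, 1], [0.4, 4.2, -0.8, 0, 0, 0, 1], [0.4, 4.2, -0.8, 0, 0, 0, 1], [0.4, 4.2, -0.8, 0, 0, 0, 1], [0, 0, 0, 0, 0, 0, 1], [0, 0, 0, 0, 0, 0, 1], [0, 0, 0, 0, 0, 0, 1]],
  ],
)

```text
time: 9.75
eef_pos: [0.5142, -0.2624, 0.3255]
tcp_rot: [1.0, 0.001, -0.0, -0.0]
contact_force: [-0.5, -0.4, 0.1]
opening: 0.997
finger_force: 0.0
```

```bash
python3 - <<'E'
from h import *
import pickle
c=shot('wrist','w4.png');pickle.dump(c,open('d4.pkl','wb'));print(c['s']['eef_pos'],c['s']['time'])
a=c['img'];
e=shot('scene');b=cv2.resize(e['img'][170:280,340:450],(360,360))
cv2.imwrite('pics/w4b.png',np.hstack([np.pad(a,((0,0),(0,0),(0,0)))[0:420,100:500],np.vstack([b,np.zeros((60,360,3),'u1')])])[:,:,::-1])
E
```

```text
[ 0.51421592 -0.26236635  0.32546805] 9.75
```

View pics/w4b.png

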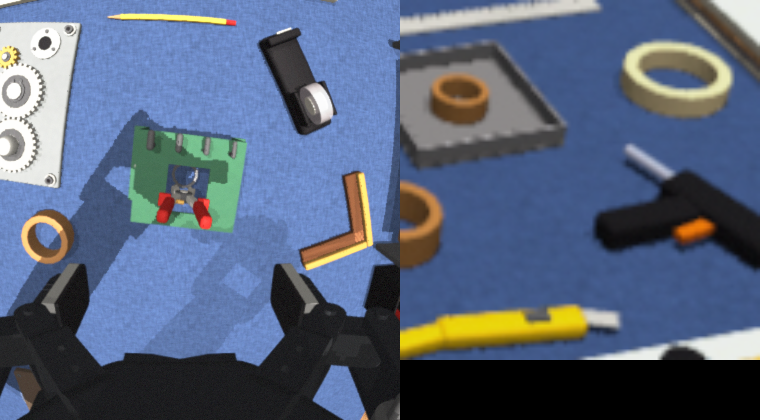

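The roll lies flat in the tray. The rack plate shows at about (232..345, 127..232) in the full wrist picture, with the handle tops near (263,218) and (306,222).

```bash
python3 - <<'E'
from h import *
import pickle
c=pickle.load(open('d4.pkl','rb'))
h=cv2.cvtColor(c['img'],cv2.COLOR_RGB2HSV)
g=cv2.inRange(h,(50,60,20),(85,255,255))
g[:,:200]=0;g[:,370:]=0
r=cv2.inRange(h,(0,150,60),(5,255,255))|cv2.inRange(h,(174,150,60),(180,255,255))
n,l,st,ce=cv2.connectedComponentsWithStats(r)
for i in range(1,n):
    if st[i,4]>30: print('red',st[i],ce[i].round(1))
pts=cv2.findNonZero(cv2.morphologyEx(g,cv2.MORPH_OPEN,np.ones((3,3),'u1')))
# bring pixels to plane z=.1, then min area rect
P=np.array([onz(c,*p[0],.1)[:2] for p in cv2.convexHull(pts)],np.float32)*1000
R=cv2.minAreaRect(P);print(R);print(cv2.boxPoints(R))
z=cv2.resize(c['img'][115:245,220:360],None,fx=5,fy=4.5,interpolation=cv2.INTER_CUBIC);cv2.imwrite('pics/w5.png',z[:,:,::-1])
E
```

```text
red [326  20  10   5  42] [330.6  22.2]
red [257 193  17  30 385] [264.4 206.9]
red [293 198  19  31 403] [302.4 212.7]
red [542 267  18  16 120] [552.6 273.4]
red [495 309  65  73 675] [528.6 343.5]
((515.1976318359375, -269.06756591796875), (128.7195281982422, 114.02426147460938), 83.62774658203125)
[[ 451.3946  -326.70206]
 [ 564.7144  -339.35733]
 [ 579.0007  -211.43307]
 [ 465.68085 -198.7778 ]]
```

View pics/w5.png

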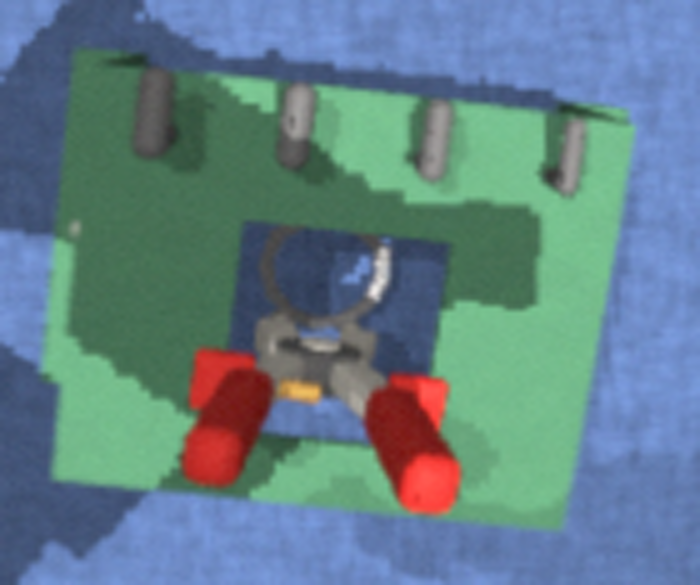

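The guards sit at about (265,199) and (304,204), and the handle tops at (263,217) and (306,223). The circlip is on the +x side, as described.

```bash
python3 - <<'E'
from h import *
import pickle
c=pickle.load(open('d4.pkl','rb'))
def f(p): return 220+p[0]/5,115+p[1]/4.5
for n,z,a,b in(('tops',.172,(215,458),(430,485)),('guards',.105,(225,375),(418,402)),('openingcorners',.1,(243,222),(450,242)),('oc2',.1,(230,425),(435,445)),('platefar',.1,(73,52),(633,112)),('platenear',.1,(52,478),(562,528))):
    A,B=onz(c,*f(a),z),onz(c,*f(b),z);d=A-B;print(n,A[:2].round(4),B[:2].round(4),((A+B)/2)[:2].round(4),np.linalg.norm(d).round(4),np.degrees(np.arctan2(-d[0],d[1])).round(1))
print('circ',onz(c,*f((325,275)),.016))
E
```

```text
tops [ 0.4937 -0.2467] [ 0.4877 -0.288 ] [ 0.4907 -0.2673] 0.0418 -8.2
guards [ 0.4949 -0.2457] [ 0.4879 -0.2904] [ 0.4914 -0.2681] 0.0453 -9.0
openingcorners [ 0.5338 -0.2499] [ 0.5288 -0.2973] [ 0.5313 -0.2736] 0.0477 -5.9
oc2 [ 0.4802 -0.2465] [ 0.4748 -0.2951] [ 0.4775 -0.2708] 0.0489 -6.3
platefar [ 0.5775 -0.2116] [ 0.5631 -0.3389] [ 0.5703 -0.2753] 0.1281 -6.4
platenear [ 0.4654 -0.2034] [ 0.4513 -0.3269] [ 0.4583 -0.2652] 0.1242 -6.5
circ [ 0.50488167 -0.27015074  0.016     ]
```

Emit:
send_rows(
  series=[
    [[-2.3, 0.5, 2, 0, 0, 0, 1], [0, 0, 4, 0, 0, 0.125, 1], [0, 0, 4, 0, 0, 0, 1], [0, 0, 4, 0, 0, 0, 1], [0, 0, 3, 0, 0, 0, 1], [0, 0, 2, 0, 0, 0, 1], [0, 0, 1.3, 0, 0, 0, 1], [0, 0, 0, 0, 0, 0, 1], [0, 0, 0, 0, 0, 0, 1]],
  ],
)

```text
time: 10.98
eef_pos: [0.4918, -0.2691, 0.124]
tcp_rot: [0.998, -0.062, 0.001, 0.001]
contact_force: [0.0, 0.3, 0.2]
opening: 0.999
finger_force: 0.0
```

Emit:
send_rows(
  series=[
    [[0, 0, 0, 0, 0, 0, -1], [0, 0, 0, 0, 0, 0, -1], [0, 0, 0, 0, 0, 0, -1], [0, 0, 0, 0, 0, 0, -1], [0, 0, 0, 0, 0, 0, -1], [0, 0, 0, 0, 0, 0, -1]],
  ],
  force=45,
)

```text
time: 11.72
eef_pos: [0.4922, -0.2699, 0.1249]
tcp_rot: [0.998, -0.062, 0.001, 0.001]
contact_force: [-0.6, 0.0, 5.1]
opening: 0.42
finger_force: 48.8
```

Emit:
send_rows(
  series=[
    [[0, 0, -1, 0, 0, 0, -1], [0, 0, -1.5, 0, 0, 0, -1], [0, 0, -2, 0, 0, 0, -1], [0, 0, -2, 0, 0, 0, -1], [0, 0, -2, 0, 0, 0, -1], [0, 0, -2, 0, 0, 0, -1], [0, 0, -2, 0, 0, 0, -1], [0, 0, -2, 0, 0, 0, -1], [0, 0, -2, 0, 0, 0, -1], [0, 0, -2, 0, 0, 0, -1]],
  ],
)

```text
time: 12.98
eef_pos: [0.4912, -0.2688, 0.3091]
tcp_rot: [0.998, -0.062, -0.0, -0.0]
contact_force: [0.2, -0.1, -2.5]
opening: 0.421
finger_force: 48.6
```

```bash
python3 - <<'E'
from h import *
import pickle
d=[shot(n) for n in('wrist','scene','side')];pickle.dump(d,open('d6.pkl','wb'))
print(d[0]['s'])
a=d[0]['img'][0:300,130:430];b=d[1]['img'][110:260,140:290];e=d[2]['img'][60:210,240:390]
cv2.imwrite('pics/w6.png',np.hstack([cv2.resize(x,(400 if i==0 else 200,400 if i==0 else 400)) if i==0 else cv2.resize(x,(200,200)) for i,x in enumerate([a])]+[np.vstack([cv2.resize(b,(300,200)),cv2.resize(e,(300,200))])])[:,:,::-1])
E
```

```text
{'time': 12.975, 'qpos': array([-6.81989668e-01, -1.88657328e-02,  1.77330412e+00, -1.39548490e-05,
        1.38718902e+00,  1.01303021e+00]), 'dq': array([ 0.00108212, -0.08632115, -0.20175214, -0.00155861,  0.28913843,
       -0.0004801 ]), 'joint_efforts': array([ 3.92480625e-02, -3.03988373e+01, -3.09181023e+01, -2.39956338e-03,
       -1.26945362e-01,  2.86550721e-05]), 'eef_pos': array([ 0.49115422, -0.26882858,  0.30912241]), 'tcp_rot': array([ 9.98071763e-01, -6.20705766e-02, -1.81302044e-05, -4.51178189e-06]), 'contact_force': array([ 0.24100587, -0.0841615 , -2.53782364]), 'wrist_torque': array([-0.0536129 , -0.0328551 ,  0.02974874]), 'finger_force': 48.55704367160797, 'opening': 0.4212658681477437}
```

View pics/w6.png

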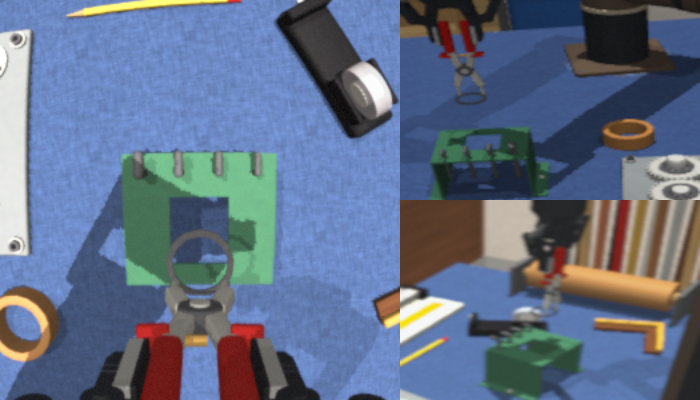

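The pliers hang upright and clear of the rack. The spread circlip shows at about (280,196) in the full wrist picture.

```bash
cat >> h.py <<'E'
def ringfit(c,u0=280,v0=197,lo=14,hi=32,bg=None):
    """circlip: along rays from its middle, the low-saturation band -> inner/outer ellipse"""
    h=cv2.cvtColor(c['img'],cv2.COLOR_RGB2HSV)[:,:,1].astype(np.float32)
    I=[];O=[]
    for a in np.radians(np.arange(0,360,4)):
        r=np.arange(lo,hi,.25)
        s=cv2.remap(h,(u0+r*np.cos(a)).astype(np.float32)[None],(v0+r*np.sin(a)).astype(np.float32)[None],cv2.INTER_LINEAR)[0]
        k=np.where(s<70)[0]
        if len(k) and 40<np.degrees(a)<140: continue
        if len(k) and 3<len(k)<20: I.append((u0+r[k[0]]*np.cos(a),v0+r[k[0]]*np.sin(a)));O.append((u0+r[k[-1]]*np.cos(a),v0+r[k[-1]]*np.sin(a)))
    return len(I),cv2.fitEllipse(np.array(I,np.float32)),cv2.fitEllipse(np.array(O,np.float32))
def tool(c,P): return Ro.from_quat(c['s']['tcp_rot']).inv().apply(P-np.array(c['s']['eef_pos']))
E
python3 - <<'E'
from h import *
import pickle
c=pickle.load(open('d6.pkl','rb'))[0]
n,i,o=ringfit(c);print(n,i,o)
z=c['s']['eef_pos'][2]-.109
for e in(i,o):
    P=onz(c,*e[0],z);print(P,tool(c,P)*1000, np.linalg.norm(onz(c,e[0][0]+e[1][0]/2,e[0][1],z)-P))
# crosscheck with scene (ring ~ crop (470,98) )
E
```

```text
5 ((299.7016906738281, 192.8411407470703), (0.3808354437351227, 5.9825615882873535), 162.98023986816406) ((304.6800231933594, 193.8710479736328), (0.3483692407608032, 9.77757740020752), 162.44142150878906)
[ 0.50256171 -0.28650657  0.20012241] [ 13.5139265   16.12910116 108.99939447] 0.00015212333159171274
[ 0.50123639 -0.29036892  0.20012241] [ 12.67736641  20.12590153 108.99939822] 0.00013956453535769406
```

```bash
python3 - <<'E'
from h import *
import pickle
c=pickle.load(open('d6.pkl','rb'))[0]
im=c['img'].astype(int)
print(im[197,248:312].tolist());print(im[168:226,280].tolist())
E
```

```text
[[69, 111, 84], [71, 113, 86], [71, 112, 84], [71, 112, 84], [70, 110, 83], [69, 113, 84], [76, 107, 86], [99, 103, 98], [101, 102, 99], [105, 105, 104], [102, 102, 101], [80, 90, 98], [72, 95, 107], [58, 82, 90], [51, 77, 77], [53, 78, 77], [56, 80, 77], [53, 78, 74], [54, 79, 73], [52, 78, 73], [55, 81, 76], [54, 79, 71], [53, 77, 72], [54, 81, 72], [54, 78, 71], [54, 79, 71], [54, 81, 73], [50, 79, 71], [52, 80, 73], [51, 79, 72], [56, 81, 78], [60, 92, 96], [64, 92, 97], [65, 94, 99], [66, 95, 101], [66, 95, 102], [64, 93, 101], [62, 87, 95], [62, 87, 94], [63, 89, 98], [62, 93, 98], [63, 94, 94], [67, 96, 96], [68, 98, 98], [64, 95, 97], [66, 96, 97], [65, 95, 95], [62, 91, 92], [63, 93, 95], [63, 93, 93], [65, 97, 95], [81, 120, 111], [81, 103, 102], [94, 95, 96], [102, 100, 100], [100, 101, 100], [99, 108, 100], [112, 162, 127], [116, 187, 139], [119, 190, 142], [118, 191, 143], [117, 188, 141], [115, 187, 140], [116, 187, 140]]
[[52, 64, 92], [51, 65, 91], [52, 63, 90], [60, 70, 89], [79, 80, 89], [95, 93, 93], [96, 93, 92], [95, 98, 93], [101, 99, 102], [86, 90, 100], [61, 72, 99], [53, 67, 96], [58, 72, 100], [55, 69, 99], [57, 69, 100], [53, 68, 98], [56, 69, 101], [63, 78, 109], [59, 70, 101], [55, 69, 100], [53, 66, 97], [60, 72, 105], [53, 68, 96], [54, 69, 96], [56, 70, 101], [62, 76, 111], [71, 88, 127], [91, 112, 160], [84, 109, 148], [64, 92, 97], [65, 104, 82], [70, 113, 85], [71, 114, 85], [72, 113, 84], [70, 113, 85], [69, 111, 81], [68, 112, 84], [70, 112, 84], [68, 109, 81], [68, 111, 83], [69, 111, 83], [71, 113, 86], [68, 112, 82], [72, 110, 88], [75, 113, 100], [87, 121, 142], [107, 138, 192], [111, 142, 201], [102, 129, 181], [75, 83, 103], [73, 73, 74], [73, 71, 71], [78, 83, 92], [96, 112, 149], [116, 144, 203], [117, 138, 185], [119, 119, 122], [118, 116, 109]]
```

```bash
sed -i 's/s<70/s<50/; s/3<len(k)<20/3<len(k)<30/; s/lo=14,hi=32/lo=18,hi=29/' h.py; python3 - <<'E'
from h import *
import pickle
c=pickle.load(open('d6.pkl','rb'))[0]
n,i,o=ringfit(c,279.7,197.5);print(n,i,o)
z=c['s']['eef_pos'][2]-.109
for e in(i,o):
    P=onz(c,*e[0],z);print(P,tool(c,P)*1000)
    print([np.linalg.norm(onz(c,e[0][0]+e[1][0]/2,e[0][1],z)-P)])
E
```

```text
63 ((279.7033386230469, 196.9515380859375), (39.5023307800293, 41.56189727783203), 90.25577545166016) ((279.51904296875, 197.80123901367188), (50.049373626708984, 52.25422286987305), 178.21998596191406)
[ 0.5011825  -0.27027404  0.20012241] [ 10.13410108   0.19253521 108.99962634]
[np.float64(0.01578911517982398)]
[ 0.50050671 -0.27004098  0.20012241] [9.43464493e+00 4.50076855e-02 1.08999653e+02]
[np.float64(0.02003282006406115)]
```

Emit:
send_rows(
  series=[
    [[0.2, -1.5, 0, 0, 0, 0, -1], [0.3, -3, 0, 0, 0, 0, -1], [0.4, -4, 0, 0, 0, 0, -1], [0.4, -4, 0, 0, 0, 0, -1], [0.4, -4, 1, 0, 0, 0, -1], [0.4, -4, 2, 0, 0, 0, -1], [0.24, -3, 3, 0, 0, 0, -1], [0.2, -2, 3, 0, 0, 0, -1], [0, -0.83, 2, 0, 0, 0, -1], [0, 0, 0.8, 0, 0, 0, -1]],
  ],
)

```text
time: 14.38
eef_pos: [0.5479, -0.0099, 0.1877]
tcp_rot: [0.998, -0.061, -0.002, -0.0]
contact_force: [-0.2, -0.8, -2.2]
opening: 0.42
finger_force: 48.6
```

Emit:
send_rows(
  series=[
    [[0, 0, 0, 0, 0, 0, -1], [0, 0, 0, 0, 0, 0, -1], [0, 0, 0, 0, 0, 0, -1], [0, 0, 0, 0, 0, 0, -1]],
  ],
)

```text
time: 14.88
eef_pos: [0.5494, -0.0111, 0.1906]
tcp_rot: [0.998, -0.062, 0.001, 0.0]
contact_force: [-0.9, 0.1, -1.4]
opening: 0.42
finger_force: 48.6
```

```bash
python3 - <<'E'
from h import *
import pickle
d=[shot(n) for n in('wrist','scene','side')];pickle.dump(d,open('d7.pkl','wb'))
print(d[0]['s']['eef_pos'],d[0]['s']['time'])
a=d[0]['img'][150:240,235:325];b=d[1]['img'][180:260,240:320]
cv2.imwrite('pics/w7.png',np.hstack([cv2.resize(a,(540,540),interpolation=cv2.INTER_CUBIC),np.pad(cv2.resize(b,(260,260)),((0,280),(0,0),(0,0)))])[:,:,::-1])
E
```

```text
[ 0.5493591  -0.01111813  0.19057992] 14.875
```

View pics/w7.png

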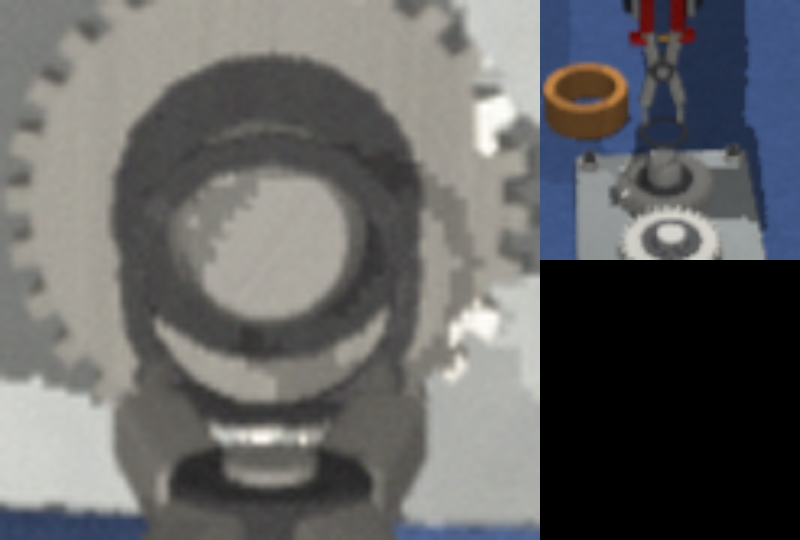

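The wrist view shows the stub top through the ring, at about (278.5,190.7). The hub disc is at about (279,184), and the ring's centre is at about (279.6,197.3). I'll refine these numbers.

```bash
cat >> h.py <<'E'
def edge(c,u0,v0,angs,lo,hi,sign):
    """strongest brightness step (sign +1 dark->bright outward) on each ray"""
    g=cv2.GaussianBlur(cv2.cvtColor(c['img'],cv2.COLOR_RGB2GRAY),(3,3),0).astype(np.float32);P=[]
    r=np.arange(lo,hi,.2)
    for a in np.radians(angs):
        s=cv2.remap(g,(u0+r*np.cos(a)).astype(np.float32)[None],(v0+r*np.sin(a)).astype(np.float32)[None],cv2.INTER_LINEAR)[0]
        k=np.argmax(sign*np.gradient(s));P.append((u0+r[k]*np.cos(a),v0+r[k]*np.sin(a)))
    return np.array(P,np.float32)
def circ(Q):
    from scipy.optimize import least_squares
    f=lambda p:np.hypot(Q[:,0]-p[0],Q[:,1]-p[1])-p[2]
    return least_squares(f,[*Q.mean(0),.02],loss='soft_l1',f_scale=.0003).x
def fitz(c,E,z):
    Q=np.array([onz(c,*e,z)[:2] for e in E]);x=circ(Q);return x, tool(c,np.array([x[0],x[1],z]))*1000
E
python3 - <<'E'
from h import *
import pickle
c=pickle.load(open('d7.pkl','rb'))[0];c6=pickle.load(open('d6.pkl','rb'))[0]
H=edge(c,279,184.5,range(-200,21,5),21,30,1);print('hub',fitz(c,H,.03))
for nm,an in(('all',range(0,360,6)),('nolt',range(-60,150,6))):
    T=edge(c,279,190.5,an,10.5,15.5,-1);print('top',nm,fitz(c,T,.052),fitz(c,T,.050))
# ring from d6, circles on its plane
z=c6['s']['eef_pos'][2]-.108
A=[a for a in range(0,360,4) if not 35<a<145]
h=cv2.cvtColor(c6['img'],cv2.COLOR_RGB2HSV)[:,:,1];k=dict(c6);k['img']=cv2.merge([h,h,h])
print('ring in',fitz(k,edge(k,279.6,197.4,A,17,23,-1),z));print('ring out',fitz(k,edge(k,279.6,197.4,A,23,29,1),z))
E
```

```text
hub (array([ 0.5590727 , -0.01203086,  0.02479665]), array([  9.54293831,  -0.32554807, 160.59241772]))
top all (array([ 0.55895945, -0.01183323,  0.01196859]), array([  9.43457447,  -0.50445413, 138.59223285])) (array([ 0.55851808, -0.01177523,  0.01205364]), array([  8.98681523,  -0.50736985, 140.59165211]))
top nolt (array([ 0.55908421, -0.01193997,  0.01203499]), array([  9.57164704,  -0.41406833, 138.59242376])) (array([ 0.55864338, -0.01188245,  0.01212042]), array([  9.12448709,  -0.4165724 , 140.59184386]))
ring in (array([ 0.50090504, -0.27025286,  0.01626787]), array([  9.85612005,   0.20589285, 107.99963647]))
ring out (array([ 0.50157839, -0.27012402,  0.02015255]), array([ 1.05083167e+01, -5.38832492e-03,  1.07999614e+02]))
```

Emit:
send_rows(
  series=[
    [[-0.05, -0.05, 0.6, 0, 0, 0, -1], [0, 0, 0.8, 0, 0, 0, -1], [0, 0, 0.6, 0, 0, 0, -1], [0, 0, 0.4, 0, 0, 0, -1], [0, 0, 0.2, 0, 0, 0, -1], [0, 0, 0, 0, 0, 0, -1], [0, 0, 0, 0, 0, 0, -1]],
  ],
)

```text
time: 15.9
eef_pos: [0.5488, -0.0102, 0.1641]
tcp_rot: [0.998, -0.062, 0.0, 0.0]
contact_force: [-0.4, 0.5, -2.4]
opening: 0.421
finger_force: 48.6
```

```bash
python3 - <<'E'
from h import *
import pickle
c=shot('wrist');pickle.dump(c,open('d8.pkl','wb'));s=c['s'];print(s['eef_pos'],s['tcp_rot'],s['wrist_torque'])
print(tool(c,np.array([.5590,-.0120,.052]))*1000)
for z in(.052,.046):
  print('top',fitz(c,edge(c,279.5,194.5,range(-60,150,6),10.5,18,-1),z))
E
```

```text
[ 0.54878878 -0.01020699  0.16413471] [ 9.98071561e-01 -6.20731322e-02  2.88567008e-04  4.70532610e-05] [-0.00463737 -0.03029517 -0.00454641]
[ 10.2894439    0.50743781 112.14074214]
top (array([ 0.55867712, -0.01180913,  0.01191063]), array([  9.94540382,   0.35804325, 112.14053328]))
top (array([ 0.55721919, -0.01163738,  0.01219081]), array([  8.47394013,   0.36791967, 118.13967869]))
```

Emit:
send_rows(
  series=[
    [[0.01, 0.03, 0.2, 0, 0, 0, -1], [0, 0, 0.2, 0, 0, 0, -1], [0, 0, 0.2, 0, 0, 0, -1], [0, 0, 0.2, 0, 0, 0, -1], [0, 0, 0, 0, 0, 0, -1]],
  ],
)

```text
time: 16.58
eef_pos: [0.5485, -0.0104, 0.1555]
tcp_rot: [0.998, -0.062, -0.0, -0.0]
contact_force: [-0.6, -0.4, -2.3]
opening: 0.425
finger_force: 48.6
```

Emit:
send_rows(
  series=[
    [[0, 0, 0.15, 0, 0, 0, -1], [0, 0, 0.15, 0, 0, 0, -1], [0, 0, 0, 0, 0, 0, -1]],
  ],
)

```text
time: 16.95
eef_pos: [0.5485, -0.0104, 0.1526]
tcp_rot: [0.998, -0.062, -0.0, -0.0]
contact_force: [0.5, -0.3, -2.4]
opening: 0.422
finger_force: 48.6
```

Emit:
send_rows(
  series=[
    [[0, 0, 0.2, 0, 0, 0, -1], [0, 0, 0.2, 0, 0, 0, -1], [0, 0, 0.2, 0, 0, 0, -1], [0, 0, 0.15, 0, 0, 0, -1], [0, 0, 0, 0, 0, 0, -1], [0, 0, 0, 0, 0, 0, -1]],
  ],
)

```text
time: 17.7
eef_pos: [0.5487, -0.0105, 0.1454]
tcp_rot: [0.998, -0.062, 0.0, 0.0]
contact_force: [0.2, 0.1, -2.1]
opening: 0.422
finger_force: 48.6
```

Emit:
send_rows(
  series=[
    [[0, 0, 0.1, 0, 0, 0, -1], [0, 0, 0.1, 0, 0, 0, -1], [0, 0, 0.1, 0, 0, 0, -1], [0, 0, 0, 0, 0, 0, -1], [0, 0, 0, 0, 0, 0, -1]],
  ],
)

```text
time: 18.32
eef_pos: [0.549, -0.0105, 0.1431]
tcp_rot: [0.998, -0.062, 0.0, 0.0]
contact_force: [-1.5, 0.5, 4.3]
opening: 0.424
finger_force: 48.9
```

Emit:
send_rows(
  series=[
    [[0, 0, 0.05, 0, 0, 0, -1], [0, 0, 0, 0, 0, 0, -1], [0, 0, 0, 0, 0, 0, -1]],
  ],
)

```text
time: 18.7
eef_pos: [0.5491, -0.0105, 0.1429]
tcp_rot: [0.998, -0.062, 0.0, 0.0]
contact_force: [-2.3, 0.8, 6.2]
opening: 0.418
finger_force: 49.0
```

```bash
python3 - <<'E'
from h import *
import pickle
d=[shot(n) for n in('wrist','scene','side')];pickle.dump(d,open('d9.pkl','wb'))
print(d[0]['s']['eef_pos'],d[0]['s']['wrist_torque'],d[0]['s']['contact_force'])
a=d[0]['img'][145:245,230:330];b=d[1]['img'][190:260,240:320]
cv2.imwrite('pics/w9.png',np.hstack([cv2.resize(a,(400,400),interpolation=cv2.INTER_CUBIC),cv2.resize(b,(400,400),interpolation=cv2.INTER_CUBIC)])[:,:,::-1])
E
```

```text
[ 0.54908082 -0.0105315   0.14289506] [ 0.1124018   0.5364571  -0.01592367] [-2.34100849  0.82292976  6.24584858]
```

View pics/w9.png

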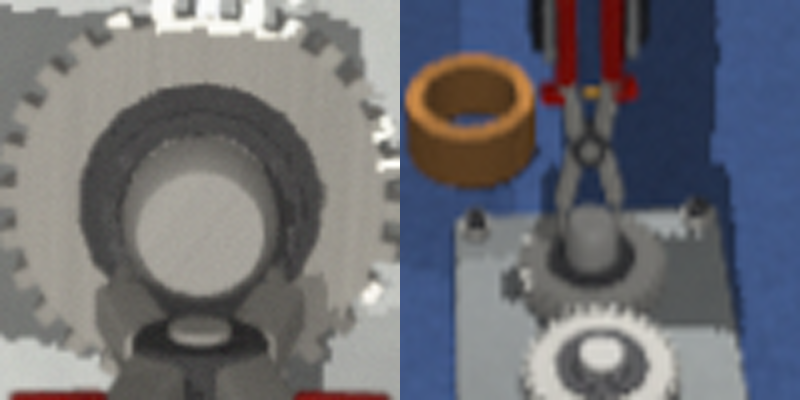

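The wrist view shows the ring resting around the stub's foot on the dark hub, with the stub through it. The scene view shows the pliers upright. The contact is firm but gentle, about 8 N. It began at the expected height: squeezing turns the guards up, so the pivot had dropped about 2 mm. I'll let it settle, then hand in.

Emit:
send_rows(
  series=[
    [[0, 0, 0, 0, 0, 0, -1], [0, 0, 0, 0, 0, 0, -1], [0, 0, 0, 0, 0, 0, -1], [0, 0, 0, 0, 0, 0, -1]],
  ],
)

```text
time: 19.35
eef_pos: [0.5491, -0.0105, 0.1429]
tcp_rot: [0.998, -0.062, 0.001, 0.0]
contact_force: [-1.5, 0.3, 5.2]
opening: 0.424
finger_force: 49.0
```

```bash
python3 - <<'E'
from h import *
import pickle
s=ctrl.get_state();print(s['eef_pos'],s['contact_force'],s['opening'])
# height check: ring by two views (lifted pliers), relative to TCP
w,sc,_=pickle.load(open('d6.pkl','rb'))
im=sc['img'][165:200,158:195].astype(int);g=cv2.cvtColor(sc['img'],cv2.COLOR_RGB2HSV)[165:200,158:195,1]
m=(g<110).astype(int)
for r,row in enumerate(m): print(165+r,''.join('#' if x else '.' for x in row))
o1,d1=ray(w,279.6,197.4)
for uv in((174.5,183),(174.5,184),(174.5,185)):
    o2,d2=ray(sc,*uv);A=np.array([d1,-d2]).T;t=np.linalg.lstsq(A,o2-o1,rcond=None)[0];print(uv,tool(w,o1+t[0]*d1)*1000,tool(w,o2+t[1]*d2)*1000)
E
```

```text
[ 0.54911678 -0.01054723  0.1429276 ] [-1.51925988  0.31375014  5.24510155] 0.42371225046508193
165 .........#############...............
166 .........#############...............
167 .........#####...#####...............
168 .........#####...######..............
169 .........#####....#####..............
170 .........#####....######.............
171 .........####......#####.............
172 ........#####......######............
173 ........#####.......#####............
174 .........####.......####.............
175 .........####.........##.............
176 ..........##..........##.............
177 ..........###.........###............
178 ..........###.........###............
179 ..........###.........###............
180 ..........###############............
181 ...........####.......###............
182 ..........###..........##............
183 ..........##...........##............
184 .........##............##............
185 .........###.........###.............
186 ..........####.....####..............
187 ...........###########...............
188 ..............####...................
189 .....................................
190 .....................................
191 .....................................
192 .....................................
193 .....................................
194 .....................................
195 .....................................
196 .....................................
197 .....................................
198 .....................................
199 .....................................
(174.5, 183) [ 10.50969837   0.10780012 106.01052953] [ 11.09860004   2.82624382 106.15537242]
(174.5, 184) [  9.65907471   0.11014131 109.42505212] [ 10.37378517   3.39797999 109.60084601]
(174.5, 185) [8.80467499e+00 1.12492893e-01 1.12854732e+02] [  9.64660074   3.97220242 113.06182588]
```

Emit:
send_rows(
  series=[
    [[0, 0, -0.15, 0, 0, 0, -1], [0, 0, -0.15, 0, 0, 0, -1], [-0.04, 0, 0, 0, 0, 0, -1], [0, 0, 0, 0, 0, 0, -1], [0, 0, 0, 0, 0, 0, -1]],
  ],
)

```text
time: 19.98
eef_pos: [0.5481, -0.0104, 0.1444]
tcp_rot: [0.998, -0.062, -0.0, -0.0]
contact_force: [0.1, -0.4, -3.2]
opening: 0.421
finger_force: 48.6
```

Emit:
send_rows(
  series=[
    [[0, 0, 0.1, 0, 0, 0, -1], [0, 0, 0.1, 0, 0, 0, -1], [0, 0, 0.1, 0, 0, 0, -1], [0, 0, 0, 0, 0, 0, -1], [0, 0, 0, 0, 0, 0, -1]],
  ],
)

```text
time: 20.6
eef_pos: [0.5486, -0.0105, 0.1429]
tcp_rot: [0.998, -0.062, 0.0, 0.0]
contact_force: [-1.5, -0.3, 4.9]
opening: 0.424
finger_force: 49.0
```

Shifted 0.5 mm sideways, it makes contact at the same height, so the clip is resting on the flat hub face.

```bash
python3 -c "
from plant import ctrl
print(ctrl.sign_off())"
```

```text
the job is handed in; nothing more can be done
None
```

I handed the job in at about 21 s. The small tape roll lies flat in the tray, and the gripper still holds the pliers upright and fully squeezed, with the spread circlip resting around the stub on the hub at about 7 N. I judged the clip's final height from the contact, not by measuring it directly.

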